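# Find the high spot of a bent blower pulley on the bench centres

## Task

A blower pulley that runs out of true is set up between centres on the green rig. Slide the dial gauge by its black post gently, all the way home to its stop, so that its sprung plunger rides on the pulley rim; then turn the pulley with the red crank handle, watching the gauge go through its lowest and then its highest reading, and leave the pulley at rest with the highest point of the rim under the plunger. Hold the post and the handle with a light grip and do not force them, and leave the can, brass coupling, spanner and cardboard box where they are.

Things in the scene. Friction and masses are not known exactly. Their poses are not given: they have to be found in the camera images.
- fixture: Green bench-centres rig, fixed to the bench: bed plate 14 mm thick, from -50 to +185 mm along its x, -70 to +110 mm along its y; headstock (36 x 22 mm, top 108 mm up) at y = -55 mm, tailstock at y = +96 mm. Origin on the bench surface straight below the turning axis, z up. The axis is parallel to the rig's y, 90 mm up. The gauge stands on the +x side and slides along x.
- crank_axis (a point): Point on the turning axis in the plane of crank_pin (rig x = 0, y = -105 mm, z = 90 mm). There is free air here: the crank's steel arm (18 x 12 mm in section) lies at y = -84 to -72 mm.
- crank_pin (a point): Middle of the red crank handle: round, 14 mm in diameter, 40 mm long, along the rig's y, from y = -84 to -124 mm. It circles the axis at 30 mm radius in the x-z plane and starts within 0.8 rad of straight above it. The crank turns the pulley, endlessly either way, with about 3 N, and stays where left. The handle spins freely on the crank, so a light grip (10 to 20 N) can be kept all the way round.
- gauge_post (a point): Grip point on the black upright post of the gauge slide: round, 16 mm in diameter, its top 150 mm above the bench, this point 132 mm above the bench on its axis; the dial (106 mm high) is 40 mm from it towards the pulley. A light grip of 10 to 20 N is enough.
- gauge (a joint): Position of the gauge slide in m: 0 drawn back (the start), 0.035 fully home against its stop, moving along the rig's -x towards the pulley. It stays where it is left: slide friction about 5 N, and the plunger's spring adds up to about 2 N near home.
- plunger (a joint): Gauge reading in m: how far the sprung plunger is pushed in, 0 to 0.014. Spring 150 N/m, 0.45 N preload. With the gauge home it always touches the rim, and the reading swings once up and once down per turn of the pulley, close to a sine wave, by several mm. The dial's needle shows the same.
- pulley_axis (a point): Point on the turning axis at the middle of the pulley (rig x = 0, y = +15 mm, z = 90 mm); it does not move. The pulley is aluminium, 70 mm in diameter, 24 mm wide, its rim several mm off-centre in a direction that cannot be known from the crank's position.
- plunger_tip (a point): The rounded free end of the steel plunger, 90 mm above the bench on the rig's line y = +15 mm; the plunger points along the rig's -x at the pulley's axis.
- dial_center (a point): Centre of the round white dial face (47 mm diameter, facing up, 104 mm above the bench). Its red needle points straight at the pulley (rig -x, blue tick) at reading 0 and turns clockwise seen from above, 0.3 rad (17 degrees) per mm of reading; black ticks at every mm to 14.
- paste_can: Yellow can of paste with a pale label, 60 mm diameter, 85 mm tall, standing; origin at the centre of its underside. To be left alone.
- coupling: Brass pipe coupling standing on end, a ring 38 mm outside, 24 mm inside, 36 mm tall; origin at the centre of its underside. To be left alone.
- spanner: Steel spanner lying flat, about 175 mm long along its x, 7 mm thick; origin on the bench, near its middle. To be left alone.
- parts_box: Small closed cardboard box 80 x 100 x 50 mm; origin at the centre of its underside. To be left alone.

How it is judged (in metres and radians):
On the way, in this order (a step that is already met when the one before it is completed fails the run):
1. the gauge slide is fully home (value of joint gauge above 0.0335 m), for 0.2 s.
2. the pulley has been turned through its low spot under the plunger (gauge still home) (value of joint gauge above 0.0335 m and x of plunger_tip in the frame of fixture below 0.0314 m).
At the end, for the whole second after the job is handed in: The gauge slide is within 1.5 mm of its stop; the pulley is at rest with its high spot under the plunger: the plunger tip is within about 0.6 mm of the furthest the rim ever pushes it (some 30 degrees of turn either way); the can, coupling, spanner and box are within 15 mm of where they were (value of joint gauge above 0.0335 m and x of plunger_tip in the frame of fixture above 0.0384 m and value of joint plunger above 0.005 m and velocity of joint plunger between -0.002 and 0.002 m/s and distance of each of paste_can, coupling, spanner, parts_box from where it was at the start of the episode below 0.015 m); the robot touches nothing.
It fails at once if the robot squeezes and pushes on the rig with more than 70 N in all (both finger pads' forces added) (contact force between any of the fingers, the arm and fixture above 70 N).
It fails at once if the can is disturbed (moved more than 15 mm) (distance of paste_can from where it was at the start of the episode above 0.015 m).
It fails at once if the brass coupling is disturbed (moved more than 15 mm) (distance of coupling from where it was at the start of the episode above 0.015 m).
It fails at once if the spanner is disturbed (moved more than 15 mm) (distance of spanner from where it was at the start of the episode above 0.015 m).
It fails at once if the cardboard box is disturbed (moved more than 15 mm) (distance of parts_box from where it was at the start of the episode above 0.015 m).
It also fails if it takes over 67 s, if anything falls off the work surface, if the arm or the gripper's body presses on something with over 40 N, if the wrist force passes 120 N, or if a joint passes its speed limit or range.

## Robot

A 6-joint arm with a two-finger parallel gripper is mounted at the origin on the work surface. World frame = base frame: x ahead of the robot, y to its left, z up, the work surface at z = 0. Lengths are in mm, angles in rad, forces in N, time in s.
With the tool pointing down it reaches from about 300 to 825 mm from the base axis. Payload 5.4 kg.
Tool frame: the origin (TCP) lies on the centre line of the jaws, within the pads' length; the fingertips stand 19 mm ahead of it and the grasp point (between the pads) is the TCP; z points along the fingers, y is the line along which they close (so a half turn about z gives the same grasp; the last joint's range is limited). The gripper opens to 92 mm and grips with 3 to 60 N. Pads are 20 mm wide; open, the fingers measure 128 mm over their backs; the gripper's body (75 mm by 189 mm) begins 69 mm behind the grasp point.
Start: joints at [-1.329, 0.158, 1.597, -0, 1.386, -0.21], TCP at [251.012, -517.3, 233.601] pointing down, gripper open.
Joint ranges: [-2.91, 2.91], [-0.94, 2.29], [0.18, 2.7], [-1.29, 4.43], [0.17, 2.64], [-3, 3]. Speed limits (rad/s): [2.57, 2.57, 3.14, 3.14, 3.14, 3.14].

## Interface

Orientations are given as a unit quaternion [w, x, y, z].
In Python, from bench import env gives the robot as it stands.
- The arm moves only by the shell command python3 -m handwheel 'ROWS' [OPENING] [FORCE]. ROWS is JSON, a list that holds one entry, the list of rows, each a list of 4 numbers: the shift along the tool's x, y, z in cm, then the turn about the tool's z in rad. In form: [[[tx, ty, tz, twist], ...]]. A call has 1 to 5 rows; each row shifts and turns the commanded pose from where the row before left it, along the tool's axes as they then stand; what a row does not reach is not made up. A row lasts 1/8 s, in which the tool goes at most 62.5 mm and 10.7 degrees, less where a joint would pass 70% of its speed; a pose out of reach is approached as far as the arm can. A call with a gripper value outside its range is refused whole. OPENING is the opening in per cent of the stroke, from 0 (shut) to 100 (fully open), set as the call begins (- or left out, the last holds). The fingers move at their own pace and stop on an object; FORCE is the grip in N (left out, the last holds). Time passes only in rows, so rows that do not move let the fingers close. It gives the time, the measured TCP pose, the force, the opening and the grip force at its end, in the units of the state.
- env.observe(): the state, without advancing time (a new reading comes with each control period).
- env.snapshot(name): name is "side" or "top" or "wrist"; returns a dict with "img" (384x512x3 uint8, blue, green, red), "depth" (384x512 float32, mm along the optical axis (not along the pixel's ray), 0 where there is no reading), "fx", "fy", "cx", "cy" (pixels), "position" and "rotation" of the camera in the world; the wrist camera has in their place "T_tool_cam" (4x4, takes a point from camera to tool coordinates, whose origin is the TCP and whose axes are the flange's). Camera axes: x right, y down, z forward; pixel columns grow to the right and rows downward; lengths in mm; the calibration is good to about 2 mm. A picture is of the moment at which its call begins: read the wrist's pose just before it.
- env.hand_in(): hands the job in; it is judged then, once.
The state is a dict: "clock": time; "q": joint angles; "qd": joint speeds; "joint_efforts": joint torques, N m; "position": TCP position; "ee_rot": TCP orientation; "contact_force": force on the tool from outside, world axes, zero at the start; "moment": the same for the moment, N m; "gripper_width": finger opening in mm; "grip_force": force on a finger pad.
Only numpy, scipy, OpenCV 4.12 (cv2) and the standard library are available. Lean on these libraries where they do the work, as an engineer would, in place of code of your own. Each camera call takes 0.05 s, during which the arm holds its last target. There are 200 camera calls.

## Working session

There is one attempt and no reset: what is moved stays moved. The work goes in short steps, Python scripts to look and compute and a shell command to move; the robot and the scene stay as the last step left them, time stands still between calls to the robot, and variables do not carry over. Pictures are saved under pics/ and viewed, at most 10 in all, crops included, and the job is handed in when it is done.

```bash
ls; mkdir -p pics
cat > h.py <<'E'
import numpy as np, cv2
from bench import env
from scipy.spatial.transform import Rotation as R
def snap(name):
    s=env.observe(); d=env.snapshot(name)
    if 'T_tool_cam' in d:
        q=s['ee_rot']; T=np.eye(4); T[:3,:3]=R.from_quat([q[1],q[2],q[3],q[0]]).as_matrix(); T[:3,3]=s['position']
        T=T@np.array(d['T_tool_cam'])
    else:
        T=np.eye(4); r=np.array(d['rotation']); T[:3,:3]=r if r.shape==(3,3) else R.from_quat([r[1],r[2],r[3],r[0]]).as_matrix(); T[:3,3]=d['position']
    return d,T
def cloud(d,T):
    v,u=np.mgrid[:384,:512]; z=d['depth']
    P=np.stack([(u-d['cx'])*z/d['fx'],(v-d['cy'])*z/d['fy'],z],-1)
    W=P@T[:3,:3].T+T[:3,3]; W[z==0]=np.nan
    return W
def proj(d,T,p):
    c=(np.asarray(p)-T[:3,3])@T[:3,:3]; return d['fx']*c[0]/c[2]+d['cx'],d['fy']*c[1]/c[2]+d['cy']
E
python3 - <<'E'
from h import *
print(env.observe())
ims=[]
for n in('top','side'):
    d,T=snap(n); print(n,T.round(3).tolist(),d['fx'],d['cx'],d['cy'])
    np.savez(f'{n}0.npz',img=d['img'],W=cloud(d,T)); cv2.imwrite(f'pics/{n}0.png',d['img'])
E
```

```text
pics
{'clock': 0.0, 'q': array([-1.32909227e+00,  1.59065101e-01,  1.59821473e+00,  1.06933989e-06,
        1.38619257e+00, -2.10087014e-01]), 'qd': array([ 1.30402451e-03, -3.30286112e-04, -1.74640719e-03,  6.25738717e-04,
       -9.58958014e-05, -3.20590172e-04]), 'joint_efforts': array([ 2.28368581e-04, -3.85567832e+01, -3.22108090e+01,  7.00724451e-02,
        3.77371162e-02, -1.45143922e-04]), 'position': array([ 250.87668562, -516.73234787,  232.61863926]), 'ee_rot': array([-9.39760327e-04,  9.74593508e-01,  2.23979039e-01, -1.43318995e-05]), 'contact_force': array([-0.21739831, -0.15738608,  0.77407792]), 'moment': array([-0.00531213, -0.03019842,  0.01667072]), 'grip_force': 0.0, 'gripper_width': 91.79119451521316}
top [[0.019, -0.989, 0.144, 486.784], [-1.0, -0.02, -0.009, 18.866], [0.012, -0.144, -0.99, 1031.399], [0.0, 0.0, 0.0, 1.0]] 441.6799953508415 253.0169730816443 199.87097068225557
side [[0.937, -0.224, 0.268, 391.474], [-0.349, -0.566, 0.746, -704.659], [-0.015, -0.793, -0.609, 679.748], [0.0, 0.0, 0.0, 1.0]] 375.8406655637925 256.07223002914577 191.70954102855205
```

View pics/top0.png

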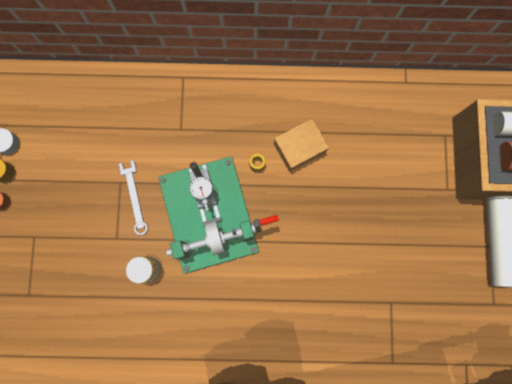

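View pics/side0.png

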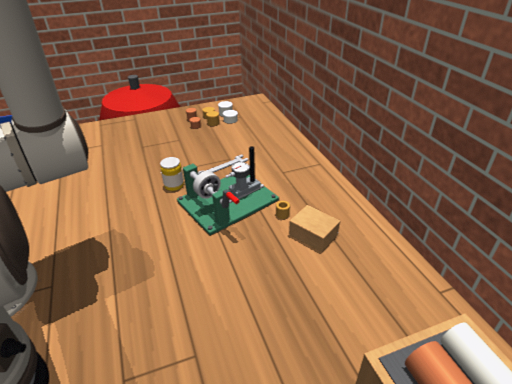

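The top view shows the rig with the dial at about (201,188), the post at (196,170), the pulley at (214,238) and the red handle at (266,221). The coupling is at (258,162), the box at (302,145), the can at (140,270) and the spanner at (134,197). Next I'll measure these.

```bash
cat > m.py <<'E'
from h import *
from scipy.optimize import minimize
def fit(img,W):
    hsv=cv2.cvtColor(img,cv2.COLOR_BGR2HSV); 
    g=(hsv[...,0]>60)&(hsv[...,0]<95)&(hsv[...,1]>100)&(abs(W[...,2]-14)<6)
    return g,hsv
E
python3 - <<'E'
from m import *
for n in('top','side'):
    f=np.load(f'{n}0.npz'); img,W=f['img'],f['W']; g,hsv=fit(img,W)
    P=W[g]; r=cv2.minAreaRect(P[:,:2].astype(np.float32)); print(n,'plate z',np.median(P[:,2]),r,cv2.boxPoints(r).round(1).tolist())
    red=((hsv[...,0]<8)|(hsv[...,0]>172))&(hsv[...,1]>170)&(W[...,2]>60)&(W[...,2]<160)&(abs(W[...,0]-430)<100)&(abs(W[...,1]+30)<120)
    P=W[red]; print('red',len(P),P.mean(0),P.min(0),P.max(0))
    blk=(hsv[...,2]<60)&(W[...,2]>110)&(W[...,2]<170)&(abs(W[...,0]-550)<120)&(abs(W[...,1]-100)<120)
    P=W[blk]; print('blk',len(P),np.median(P,0),P.min(0) if len(P) else 0,P.max(0)if len(P) else 0)
    for lo,hi,nm in((20,60,'mid'),(60,95,'hi')):
        m=((W[...,2]>lo)&(W[...,2]<hi)&~g&(W[...,0]>250)&(W[...,0]<750)&(W[...,1]>-250)&(W[...,1]<350)).astype(np.uint8)
        k,l,s,c=cv2.connectedComponentsWithStats(m)
        for i in range(1,k):
            if s[i,4]>25: print(nm,s[i,4],W[l==i].mean(0).round(0),W[l==i].min(0).round(0),W[l==i].max(0).round(0))
E
```

```text
top plate z 14.680474501733613 ((600.10986328125, 113.55679321289062), (229.27032470703125, 174.72389221191406), 16.98187255859375) [[465.0, 163.60000610351562], [516.0, -3.5], [735.2999877929688, 63.5], [684.2000122070312, 230.60000610351562]]<stdin>:6: RuntimeWarning: Mean of empty slice.
  ret = um.true_divide(
Traceback (most recent call last):
ValueError: zero-size array to reduction operation minimum which has no identity
```

Run:
```python
from m import *
th=np.deg2rad(16.98); X=np.array([np.cos(th),np.sin(th)]);Y=np.array([-X[1],X[0]])
for n in('top','side'):
    f=np.load(f'{n}0.npz'); img,W=f['img'],f['W']; g,hsv=fit(img,W)
    r=cv2.minAreaRect(W[g][:,:2].astype(np.float32)); print(n,np.median(W[g][:,2]),r)
    if n=='top': O=np.array(r[0])-67.5*X-20*Y; print('O',O)
    L=np.stack([(W[...,:2]-O)@X,(W[...,:2]-O)@Y,W[...,2]],-1)
    inr=(abs(L[...,0]-60)<140)&(abs(L[...,1]+10)<140)
    red=((hsv[...,0]<8)|(hsv[...,0]>172))&(hsv[...,1]>150)&inr&(L[...,2]>60)&(L[...,1]<-60)
    P=L[red]; print('red',len(P),np.median(P,0).round(1),np.percentile(P,[3,97],axis=0).round(1).tolist())
    blk=(hsv[...,2]<70)&inr&(L[...,2]>112)&(L[...,0]>60)
    P=L[blk]; print('blk',len(P),P.mean(0).round(1),np.percentile(P,[3,97],axis=0).round(1).tolist())
    for lo,hi,nm in((4,30,'low'),(25,60,'mid'),(60,130,'hi')):
        m=((L[...,2]>lo)&(L[...,2]<hi)&~g&(W[...,0]>350)&(W[...,0]<800)&(W[...,1]>-250)&(W[...,1]<350)).astype(np.uint8)
        k,l,s,c=cv2.connectedComponentsWithStats(m)
        for i in range(1,k):
            if s[i,4]>25: print(nm,s[i,4],'rig',L[l==i].mean(0).round(0),L[l==i].min(0).round(0),L[l==i].max(0).round(0))
```

```text
top 14.680474501733613 ((600.10986328125, 113.55679321289062), (229.27032470703125, 174.72389221191406), 16.98187255859375)
O [541.39316481  74.71610165]
red 115 [   6.2 -103.2  126.2] [[0.9, -121.5, 122.0], [12.4, -85.0, 129.8]]
blk 23 [147.4  12.9 131.3] [[146.3, 8.8, 113.5], [149.2, 17.8, 148.2]]
low 138 rig [ 138. -212.   17.] [ 114. -288.    4.] [ 190. -173.   30.]
low 241 rig [144. -51.  15.] [ 27. -73.   4.] [189.  12.  25.]
low 629 rig [156. 175.   8.] [ 64. 155.   4.] [247. 194.  13.]
low 38 rig [ 138. -119.   17.] [ 132. -140.    5.] [ 150. -105.   28.]
low 487 rig [99. 31. 17.] [ 15. -13.   5.] [191. 111.  30.]
low 601 rig [-20.  18.  15.] [-51. -71.   4.] [  2. 112.  28.]
low 43 rig [-22. 160.  18.] [-44. 154.   5.] [  5. 173.  30.]
mid 1468 rig [ 157. -228.   50.] [ 114. -289.   25.] [ 201. -176.   57.]
mid 146 rig [ 152. -123.   35.] [ 134. -142.   25.] [ 170. -105.   41.]
mid 72 rig [156.  -1.  39.] [135.  -8.  30.] [169.   8.  57.]
mid 41 rig [158.  30.  39.] [148.  22.  35.] [168.  36.  42.]
mid 81 rig [93.  1. 38.] [83. -8. 26.] [109.  13.  44.]
mid 48 rig [91. 29. 
[... 952 characters left out ...]
 -61.  25.] [-18. -66.  20.] [ 16. -44.  30.]
low 333 rig [ 132. -248.   17.] [ 113. -287.    4.] [ 186. -187.   30.]
mid 207 rig [-26. 166.  43.] [-49. 155.  25.] [ 10. 198.  60.]
mid 371 rig [119.   8.  40.] [82. -8. 25.] [168.  37.  60.]
mid 82 rig [-12.  90.  42.] [-19.  81.  25.] [ -1. 108.  60.]
mid 133 rig [ 150. -123.   34.] [ 133. -139.   25.] [ 171. -102.   41.]
mid 1130 rig [ 151. -235.   48.] [ 113. -286.   25.] [ 201. -174.   55.]
mid 157 rig [ -4. -62.  43.] [-19. -67.  25.] [ 17. -45.  60.]
hi 424 rig [118.  10.  95.] [ 64. -10.  60.] [161.  41. 130.]
hi 316 rig [-22. 178.  80.] [-48. 156.  60.] [  9. 215.  90.]
hi 1198 rig [ -3.  -4. 102.] [ -31. -124.   60.] [ 39. 109. 129.]
```

```bash
python3 -m handwheel '[[[4.5,-2.6,0,0],[4.5,-2.6,0,0],[4.5,-2.6,0,0],[4.5,-2.6,0,0],[4.5,-2.6,0,0]]]' 100 12; python3 -m handwheel '[[[4.5,-2.6,0,0],[4.5,-2.6,0,0],[4.5,-2.6,0,0],[4.5,-2.6,0,0],[4.5,-2.6,0,0]]]'; python3 -m handwheel '[[[4.5,-2.6,0,0],[4.5,-2.6,0,0],[4.5,-2.6,0,0],[0,0,0,0.155],[0,0,0,0]]]'
```

```text
clock: 0.72
position: [397.2, -300.4, 233.3]
ee_rot: [-0.0, 0.975, 0.224, -0.0]
contact_force: [0.6, -1.2, -0.2]
gripper_width: 91.7
grip_force: 0.0
clock: 1.35
position: [542.9, -85.3, 233.2]
ee_rot: [-0.0, 0.975, 0.224, -0.0]
contact_force: [0.4, -0.5, -0.7]
gripper_width: 91.4
grip_force: 0.0
clock: 1.98
position: [629.5, 42.7, 232.8]
ee_rot: [-0.0, 0.989, 0.149, -0.001]
contact_force: [0.2, 0.5, -1.1]
gripper_width: 92.0
grip_force: 0.0
```

Run:
```python
from m import *
d,T=snap('wrist'); cv2.imwrite('pics/w1.png',d['img']); s=env.observe(); print(s['position'],s['ee_rot'],s['q'][5])
W=cloud(d,T); np.savez('w1.npz',W=W,img=d['img'])
print(d['depth'][d['depth']>0].min(), T.round(2).tolist())
```

```text
[629.42325936  42.17168102 233.03394168] [-9.40651271e-05  9.88798042e-01  1.49258614e-01 -5.38963940e-04] 1.146902844643985
57.48756 [[0.3, -0.92, -0.26, 702.52], [-0.96, -0.28, -0.08, 64.81], [0.0, 0.27, -0.96, 383.65], [0.0, 0.0, 0.0, 1.0]]
```

View pics/w1.png

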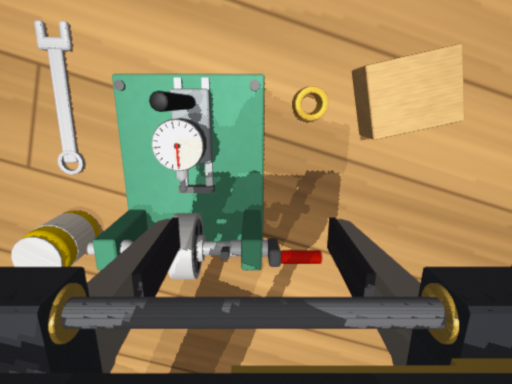

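The wrist view shows the post top at (160,101), the dial at (178,145) with its needle at zero, the plate corners, and the handle at (300,257). I'll refine the rig pose from it.

Run:
```python
from m import *
f=np.load('w1.npz'); img,W=f['img'],f['W']; g,hsv=fit(img,W)
r=cv2.minAreaRect(W[g][:,:2].astype(np.float32)); print(np.median(W[g][:,2]),r)
th=np.deg2rad(17); X=np.array([np.cos(th),np.sin(th)]);Y=np.array([-X[1],X[0]]); O=np.array([541.4,74.7])
L=np.stack([(W[...,:2]-O)@X,(W[...,:2]-O)@Y,W[...,2]],-1)
P=L[g]; print('plate rig extents',np.percentile(P[:,:2],[.3,99.7],axis=0).round(1).tolist())
def show(n,m): 
    P=L[m]; print(n,len(P),P.mean(0).round(1),np.percentile(P,[2,98],axis=0).round(1).tolist())
    if len(P)>3: c,rad=cv2.minEnclosingCircle(P[:,:2].astype(np.float32)); print('   circ',c,rad)
inn=(abs(L[...,0]-100)<90)&(abs(L[...,1]-15)<45)
show('posttop',inn&(L[...,2]>144)&(L[...,2]<157)&(L[...,0]>120))
show('dial',inn&(abs(L[...,2]-105)<4)&(hsv[...,2]>150)&(hsv[...,1]<60)&(L[...,0]<145)&(L[...,0]>70))
red=((hsv[...,0]<8)|(hsv[...,0]>172))&(hsv[...,1]>150)&(L[...,1]<-60)&(L[...,2]>60)
show('red',red)
v,u=np.where(red); print(u.min(),u.max(),v.min(),v.max())
```

```text
13.686131523052268 ((609.6071166992188, 116.403564453125), (211.2499542236328, 177.41934204101562), 17.159107208251953)
plate rig extents [[-25.5, -67.7], [183.0, 107.6]]
posttop 359 [153.1  14.6 149.1] [[146.1, 8.0, 145.3], [160.0, 21.7, 151.0]]
   circ (153.22744750976562, 15.168051719665527) 7.970756530761719
dial 1892 [113.9  15.5 102.6] [[91.9, -5.9, 101.2], [134.5, 36.7, 104.1]]
   circ (112.93342590332031, 15.82114315032959) 24.175146102905273
red 528 [   8.3 -102.9  124.3] [[1.4, -121.6, 119.4], [12.9, -84.1, 127.0]]
   circ (7.271371841430664, -103.16014099121094) 19.76019859313965
281 321 250 263
```

```bash
python3 -m handwheel '[[[3.9,-3.6,0,0],[3.9,-3.6,0,0],[0,0,0,0],[0,0,0,0]]]' 60 12
python3 - <<'E'
from h import *
s=env.observe(); d=s['position'][:2]-[541.4,74.7]; print(d@[.9563,.2924],d@[-.2924,.9563],s['position'][2])
E
```

```text
clock: 2.52
position: [683.0, 132.8, 233.4]
ee_rot: [0.0, 0.989, 0.148, -0.0]
contact_force: [-1.4, -0.2, 0.2]
gripper_width: 55.6
grip_force: 0.0
152.39848974924578 14.202159135484024 233.41662106635562
```

```bash
python3 -m handwheel '[[[0.05,-0.1,3,0],[0,0,3,0],[0,0,2.5,0],[0,0,1.5,0],[0,0,0,0]]]' 40 12;  python3 -m handwheel '[[[0,0,0,0],[0,0,0,0],[0,0,0,0],[0,0,0,0]]]' 15 12
```

```text
clock: 3.15
position: [682.6, 133.9, 132.7]
ee_rot: [-0.0, 0.989, 0.147, -0.001]
contact_force: [1.0, 0.1, -0.0]
gripper_width: 36.9
grip_force: 0.0
clock: 3.65
position: [684.2, 135.2, 135.0]
ee_rot: [0.0, 0.989, 0.148, 0.001]
contact_force: [-0.4, 0.6, 5.4]
gripper_width: 15.7
grip_force: 12.0
```

```bash
python3 -m handwheel '[[[-0.4,0,0,0],[-0.4,0,0,0],[-0.4,0,0,0],[-0.4,0,0,0],[-0.4,0,0,0]]]' 10 14;  python3 -m handwheel '[[[-0.4,0,0,0],[-0.3,0,0,0],[-0.3,0,0,0],[-0.2,0,0,0],[0,0,0,0]]]'
```

```text
clock: 4.28
position: [666.2, 129.7, 135.1]
ee_rot: [-0.0, 0.989, 0.148, 0.003]
contact_force: [5.3, 2.7, 3.1]
gripper_width: 15.6
grip_force: 14.0
clock: 4.9
position: [654.7, 126.2, 135.0]
ee_rot: [-0.0, 0.989, 0.148, 0.003]
contact_force: [5.3, 3.8, 3.5]
gripper_width: 15.1
grip_force: 14.0
```

```bash
python3 -m handwheel '[[[-0.1,0,0,0],[-0.1,0,0,0],[-0.1,0,0,0],[0,0,0,0]]]';  python3 -m handwheel '[[[-0.1,0,0,0],[-0.1,0,0,0],[0,0,0,0]]]'
```

```text
clock: 5.4
position: [652.1, 125.4, 135.0]
ee_rot: [-0.0, 0.989, 0.148, 0.003]
contact_force: [5.9, 2.7, 2.6]
gripper_width: 15.7
grip_force: 14.0
clock: 5.78
position: [650.6, 124.9, 135.1]
ee_rot: [-0.0, 0.989, 0.148, 0.004]
contact_force: [6.9, 4.2, 2.5]
gripper_width: 15.3
grip_force: 14.0
```

```bash
python3 -m handwheel '[[[-0.1,0,0,0],[-0.1,0,0,0],[0,0,0,0]]]';  python3 -m handwheel '[[[-0.1,0,0,0],[0,0,0,0]]]'
python3 - <<'E'
from m import *
d,T=snap('wrist'); cv2.imwrite('pics/w2.png',d['img'])
E
```

```text
clock: 6.15
position: [650.3, 124.8, 135.1]
ee_rot: [-0.001, 0.989, 0.148, 0.006]
contact_force: [13.6, 5.5, -2.6]
gripper_width: 15.6
grip_force: 14.0
clock: 6.4
position: [649.9, 124.7, 135.2]
ee_rot: [-0.001, 0.989, 0.148, 0.007]
contact_force: [16.3, 6.2, -3.9]
gripper_width: 15.9
grip_force: 14.0
```

View pics/w2.png

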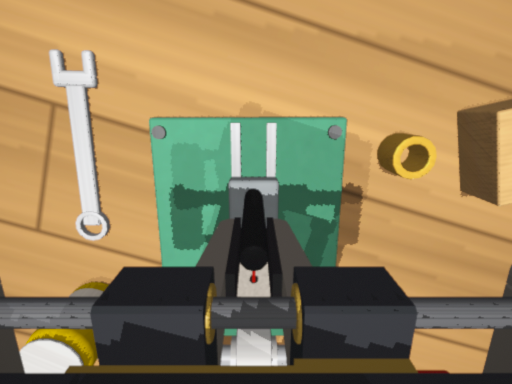

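The force has stepped up to about 17 N with no further travel, so the slide is on its stop; the picture shows the post held between the pads at (253,255). I'll ease off, release and rise.

```bash
python3 -m handwheel '[[[0.2,0,0,0],[0,0,0,0]]]' ;  python3 -m handwheel '[[[0,0,0,0],[0,0,0,0],[0,0,-1.5,0],[0,0,-4,0],[0,0,-4,0]]]' 60; python3 -m handwheel '[[[-3,3,-1,0],[-4,4,-1,0],[-4,4,0,0],[0,0,0,0]]]'
python3 - <<'E'
from m import *
th=np.deg2rad(17); X=np.array([np.cos(th),np.sin(th)]);Y=np.array([-X[1],X[0]]); O=np.array([541.4,74.7])
s=env.observe(); d=s['position'][:2]-O; print('tcp rig',d@X,d@Y,s['position'][2])
for n in ('wrist','top'):
    d,T=snap(n); cv2.imwrite(f'pics/{n}3.png',d['img'])
    W=cloud(d,T); L=np.stack([(W[...,:2]-O)@X,(W[...,:2]-O)@Y,W[...,2]],-1)
    m=(abs(L[...,1]-15)<25)&(L[...,2]>144)&(L[...,2]<157)&(L[...,0]>70)&(L[...,0]<170)
    print(n,m.sum(),cv2.minEnclosingCircle(L[m][:,:2].astype(np.float32)) if m.sum()>3 else '')
    # dial crop, rectified: rig x up, y left, 8 px/mm
    cx=78
    c=lambda x,y: proj(d,T,[*(O+x*X+y*Y),104])
    src=np.float32([c(cx+30,45),c(cx+30,-15),c(cx-30,-15),c(cx-30,45)])
    cv2.imwrite(f'pics/{n}3d.png',cv2.warpPerspective(d['img'],cv2.getPerspectiveTransform(src,np.float32([[0,0],[480,0],[480,480],[0,480]])),(480,480)))
E
```

```text
clock: 6.7
position: [650.0, 124.7, 135.1]
ee_rot: [-0.0, 0.989, 0.148, 0.004]
contact_force: [8.3, 4.5, 1.7]
gripper_width: 15.5
grip_force: 14.0
clock: 7.32
position: [646.8, 123.7, 230.4]
ee_rot: [0.0, 0.989, 0.148, -0.0]
contact_force: [0.5, 0.3, -0.3]
gripper_width: 54.8
grip_force: 0.0
clock: 7.82
position: [573.0, -16.4, 249.8]
ee_rot: [0.001, 0.989, 0.146, 0.0]
contact_force: [0.9, 0.3, 0.1]
gripper_width: 54.9
grip_force: 0.0
tcp rig 3.5857133386900912 -96.35909977807249 249.84931372277327
wrist 373 ((117.89945983886719, 14.736934661865234), 7.923531532287598)
top 46 ((118.96715545654297, 14.288525581359863), 7.7888665199279785)
```

View pics/wrist3.png

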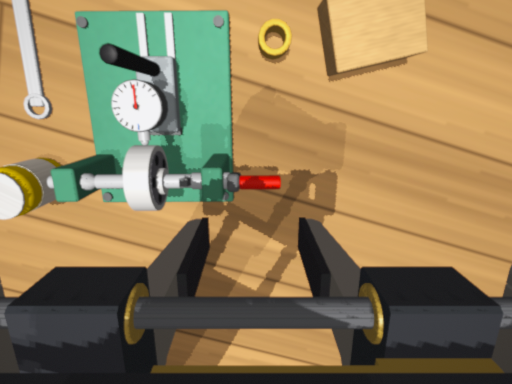

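```bash
cat >> m.py <<'E'
th=np.deg2rad(17); X=np.array([np.cos(th),np.sin(th)]);Y=np.array([-X[1],X[0]]); O=np.array([541.4,74.7])
def needle(n,save=None,c0=(78.0,15.0)):
    d,T=snap(n); q=lambda x,y: proj(d,T,[*(O+x*X+y*Y),104])
    a,b=c0; src=np.float32([q(a+30,b+30),q(a+30,b-30),q(a-30,b-30),q(a-30,b+30)])
    H=cv2.getPerspectiveTransform(src,np.float32([[0,0],[480,0],[480,480],[0,480]]))
    w=cv2.warpPerspective(d['img'],H,(480,480),flags=cv2.INTER_CUBIC)
    if save: cv2.imwrite(save,w)
    h=cv2.cvtColor(w,cv2.COLOR_BGR2HSV)
    wh=(h[...,1]<60)&(h[...,2]>140); yy,xx=np.mgrid[:480,:480]
    near=np.hypot(xx-240,yy-240)<215
    red=((h[...,0]<12)|(h[...,0]>168))&(h[...,1]>70)&near
    wpts=np.argwhere((wh|red)&near)
    if red.sum()<60 or len(wpts)<8000: return None,red.sum(),len(wpts)
    (cx,cy),rad=cv2.minEnclosingCircle(np.float32(cv2.findContours(cv2.morphologyEx((wh|red).astype(np.uint8)*near.astype(np.uint8),cv2.MORPH_OPEN,np.ones((9,9))),cv2.RETR_EXTERNAL,cv2.CHAIN_APPROX_NONE)[0][0]).reshape(-1,1,2)) if False else ((wpts[:,1].min()+wpts[:,1].max())/2,(wpts[:,0].min()+wpts[:,0].max())/2),0
    p=np.argwhere(red)[:,::-1]-np.array([cx,cy]); v=p.mean(0)
    # image: up=+x, left=+y ; angle from -x (down) toward +y (left)
    ang=np.arctan2(-v[0],v[1])%(2*np.pi)
    return round(ang/0.3,2),red.sum(),np.round([cx,cy,np.hypot(*v)],0).tolist()
def status():
    s=env.observe(); d=s['position'][:2]-O; q=s['ee_rot']
    print('t',round(s['clock'],2),'tcp rig',(d@X).round(1),(d@Y).round(1),s['position'][2].round(1),'yaw',R.from_quat([q[1],q[2],q[3],q[0]]).as_matrix()[:2,0].round(3),'F',(s['contact_force'][:2]@X).round(1),s['contact_force'].round(1))
    for n in('wrist','top','side'): print(n,needle(n,f'pics/{n}_{s["clock"]:.2f}.png'))
E
sed -i 's/^    (cx,cy),rad=.*$/    cx,cy=(wpts[:,1].min()+wpts[:,1].max())\/2,(wpts[:,0].min()+wpts[:,0].max())\/2/' m.py
python3 -c "
from m import *
status()
import glob
fs=sorted(glob.glob('pics/*_7*.png')+glob.glob('pics/*_8*.png'));print(fs)
cv2.imwrite('pics/m1.png',np.hstack([cv2.resize(cv2.imread(f),(260,260)) for f in fs]))"
```

```text
t 7.92 tcp rig 5.5 -94.1 249.5 yaw [0.957 0.291] F -0.4 [-0.4  0.  -0. ]
wrist (np.float64(10.17), np.int64(3881), [238.0, 240.0, 65.0])
top (np.float64(10.49), np.int64(2654), [236.0, 241.0, 65.0])
side (np.float64(9.97), np.int64(4141), [225.0, 242.0, 104.0])
['pics/side_7.92.png', 'pics/top_7.92.png', 'pics/wrist_7.92.png']
```

View pics/m1.png

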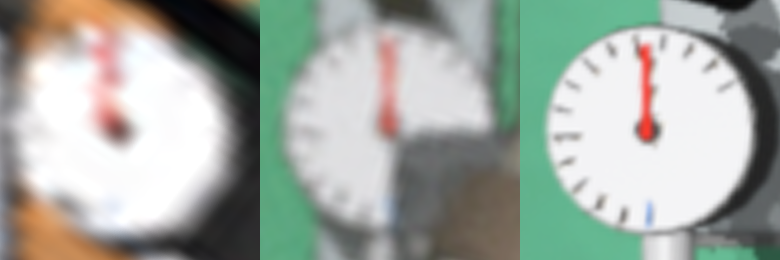

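```bash
python3 -m handwheel '[[[0,0,0,-0.175],[0,0,0,-0.175],[0,0,0,-0.175],[0,0,0,-0.175],[0,0,0,-0.175]]]' 45 12; python3 -m handwheel '[[[0,0,0,-0.175],[0,0,0,-0.175],[0,0,0,-0.175],[0,0,0,-0.175],[0,0,0,0]]]'; python3 -c "
from m import *
status()"
```

```text
clock: 8.7
position: [574.5, -12.3, 248.5]
ee_rot: [-0.0, 0.831, 0.556, -0.0]
contact_force: [-0.3, 0.4, 0.6]
gripper_width: 41.2
grip_force: 0.0
clock: 9.32
position: [574.4, -12.5, 248.5]
ee_rot: [-0.0, 0.593, 0.805, 0.0]
contact_force: [0.3, 0.2, -0.5]
gripper_width: 41.3
grip_force: 0.0
t 9.32 tcp rig 6.1 -93.1 248.5 yaw [-0.296  0.955] F 0.4 [ 0.3  0.2 -0.5]
wrist (np.float64(10.4), np.int64(3495), [236.0, 241.0, 65.0])
top (np.float64(10.44), np.int64(2561), [237.0, 241.0, 66.0])
side (np.float64(10.12), np.int64(4265), [225.0, 240.0, 105.0])
```

```bash
python3 -m handwheel '[[[-1.3,0.2,3,0],[0,0,3,0],[0,0,3,0],[0,0,2.5,0],[0,0,1.4,0]]]';  python3 -m handwheel '[[[0,0,0,0],[0,0,0,0],[0,0,0,0],[0,0,0,0]]]' 12 12; python3 -c "
from m import *
status()"
```

```text
clock: 10.1
position: [579.2, -25.0, 118.1]
ee_rot: [-0.001, 0.594, 0.805, -0.0]
contact_force: [1.0, -0.4, 0.2]
gripper_width: 41.5
grip_force: 0.0
clock: 10.6
position: [580.3, -25.7, 120.6]
ee_rot: [0.001, 0.593, 0.805, -0.0]
contact_force: [-1.6, -0.8, 2.9]
gripper_width: 13.3
grip_force: 12.0
t 10.6 tcp rig 7.8 -107.4 120.6 yaw [-0.296  0.955] F -1.8 [-1.6 -0.8  2.9]
wrist (np.float64(7.4), np.int64(3845), [332.0, 246.0, 121.0])
top (np.float64(10.49), np.int64(3001), [238.0, 241.0, 74.0])
side (None, np.int64(62), 62)
```

```bash
python3 -m handwheel '[[[0,0.72,0.30,0],[0,0.62,0.48,0],[0,0.48,0.62,0],[0,0,0,0]]]' 8 14; python3 -c "
from m import *
status()"
```

```text
clock: 11.25
position: [598.9, -19.9, 105.1]
ee_rot: [0.001, 0.593, 0.805, 0.001]
contact_force: [6.5, -1.1, -3.1]
gripper_width: 13.4
grip_force: 14.0
t 11.25 tcp rig 27.3 -107.3 105.1 yaw [-0.296  0.955] F 5.9 [ 6.5 -1.1 -3.1]
wrist (None, np.int64(22), 55933)
top (np.float64(9.9), np.int64(3183), [238.0, 241.0, 76.0])
side (None, np.int64(42), 42)
```

```bash
python3 -m handwheel '[[[0,0.30,0.72,0],[0,0.10,0.78,0],[0,-0.10,0.78,0],[0,-0.30,0.72,0],[0,0,0,0]]]'; python3 -c "
from m import *
status()"
```

```text
clock: 12.02
position: [596.2, -20.7, 73.6]
ee_rot: [-0.0, 0.593, 0.805, -0.001]
contact_force: [6.4, -5.7, -5.3]
gripper_width: 13.3
grip_force: 14.0
t 12.03 tcp rig 24.6 -107.2 73.6 yaw [-0.296  0.955] F 4.5 [ 6.4 -5.7 -5.3]
wrist (None, np.int64(0), 28482)
top (np.float64(6.22), np.int64(2294), [238.0, 241.0, 76.0])
side (None, np.int64(0), 0)
```

```bash
python3 -m handwheel '[[[0,-0.48,0.62,0],[0,-0.62,0.48,0],[0,-0.72,0.30,0],[0,-0.78,0.10,0],[0,0,0,0]]]'; python3 -c "
from m import *
status()"
```

```text
clock: 12.8
position: [572.3, -28.1, 61.3]
ee_rot: [0.0, 0.593, 0.805, -0.0]
contact_force: [-0.1, -3.6, 8.2]
gripper_width: 13.8
grip_force: 14.0
t 12.8 tcp rig -0.5 -107.3 61.3 yaw [-0.296  0.955] F -1.1 [-0.1 -3.6  8.2]
wrist (None, np.int64(0), 12461)
top (np.float64(3.6), np.int64(2382), [238.0, 241.0, 57.0])
side (None, np.int64(52), 52)
```

```bash
python3 -m handwheel '[[[0,-0.78,-0.10,0],[0,-0.72,-0.30,0],[0,0,0,0]]]'; python3 -c "
from m import *
print(needle('top'))"; python3 -m handwheel '[[[0,-0.62,-0.48,0],[0,-0.48,-0.62,0],[0,0,0,0]]]';python3 -c "
from m import *
status()"
```

```text
clock: 13.32
position: [558.7, -32.3, 65.6]
ee_rot: [0.001, 0.593, 0.805, 0.001]
contact_force: [3.0, -2.2, 8.0]
gripper_width: 13.5
grip_force: 14.0
(np.float64(3.19), np.int64(2258), [238.0, 241.0, 57.0])
clock: 13.75
position: [548.5, -35.4, 76.4]
ee_rot: [0.001, 0.593, 0.805, 0.001]
contact_force: [5.0, -1.3, 4.7]
gripper_width: 13.3
grip_force: 14.0
t 13.75 tcp rig -25.4 -107.4 76.4 yaw [-0.296  0.955] F 4.4 [ 5.  -1.3  4.7]
wrist (None, np.int64(0), 8029)
top (np.float64(3.92), np.int64(2408), [238.0, 241.0, 44.0])
side (np.float64(8.58), np.int64(149), [266.0, 179.0, 163.0])
```

```bash
python3 -c "
import numpy as np
p=np.deg2rad([15.1,61,123.7,181,210,241.8]);r=np.array([10.45,9.9,6.22,3.6,3.19,3.92])
A=np.c_[np.ones(6),np.cos(p),np.sin(p)];c,*_=np.linalg.lstsq(A,r,rcond=None)
print(c[0],np.hypot(c[1],c[2]),np.rad2deg(np.arctan2(c[2],c[1])),(A@c-r).round(2))"
python3 -m handwheel '[[[0,-0.30,-0.72,0],[0,-0.10,-0.78,0],[0,0.10,-0.78,0],[0,0.30,-0.72,0],[0,0,0,0]]]'; python3 -m handwheel '[[[0,0.48,-0.62,0],[0,0.62,-0.48,0],[0,0.72,-0.30,0],[0,0.78,-0.1,0],[0,0,0,0]]]';python3 -c "
from m import *
status()"
```

```text
6.86592221012375 3.6657338012537704 24.972569183827456 [ 0.03 -0.07  0.09 -0.08  0.02  0.01]
clock: 14.52
position: [547.7, -35.6, 105.0]
ee_rot: [0.001, 0.593, 0.805, 0.0]
contact_force: [5.3, -3.6, -0.2]
gripper_width: 13.2
grip_force: 14.0
clock: 15.15
position: [571.9, -28.2, 120.9]
ee_rot: [-0.0, 0.593, 0.805, -0.001]
contact_force: [-0.6, -4.3, 8.2]
gripper_width: 13.5
grip_force: 14.0
t 15.15 tcp rig -0.9 -107.3 120.9 yaw [-0.297  0.955] F -1.8 [-0.6 -4.3  8.2]
wrist (np.float64(7.29), np.int64(3855), [330.0, 246.0, 128.0])
top (np.float64(10.12), np.int64(1979), [238.0, 241.0, 53.0])
side (None, np.int64(27), 27)
```

```bash
python3 -m handwheel '[[[0,0.68,0.08,0],[0,0.64,0.23,0],[0,0,0,0]]]'; python3 -c "
from m import *
status()"; python3 -m handwheel '[[[0,0.59,0.36,0],[0,0.46,0.46,0],[0,0,0,0]]]';python3 -c "
from m import *
status()"
```

```text
clock: 15.68
position: [585.7, -23.9, 118.0]
ee_rot: [0.001, 0.593, 0.805, 0.0]
contact_force: [5.1, -2.7, 5.5]
gripper_width: 13.4
grip_force: 14.0
t 15.68 tcp rig 13.6 -107.3 118.0 yaw [-0.296  0.955] F 4.1 [ 5.1 -2.7  5.5]
wrist (np.float64(7.58), np.int64(3815), [334.0, 255.0, 127.0])
top (np.float64(10.59), np.int64(2676), [237.0, 241.0, 67.0])
side (None, np.int64(110), 110)
clock: 16.2
position: [596.1, -20.7, 109.3]
ee_rot: [0.001, 0.593, 0.805, 0.001]
contact_force: [7.7, -3.1, 0.7]
gripper_width: 13.1
grip_force: 14.0
t 16.2 tcp rig 24.4 -107.3 109.3 yaw [-0.296  0.955] F 6.4 [ 7.7 -3.1  0.7]
wrist (np.float64(6.67), np.int64(1153), [344.0, 254.0, 117.0])
top (np.float64(10.29), np.int64(2336), [236.0, 241.0, 54.0])
side (None, np.int64(195), 195)
```

```bash
python3 -m handwheel '[[[0,-0.46,-0.46,0],[0,-0.57,-0.35,0],[0,0,0,0],[0,0,0,0]]]'; python3 -m handwheel '[[[0,0,0,0],[0,0,0,0],[0,0,0,0],[0,0,-2,0],[0,0,-4,0]]]' 45;python3 -m handwheel '[[[0,0,-4,0],[0,0,-3,0],[0,0,0,0],[0,0,0,0]]]'; python3 -c "
from m import *
status(); d,T=snap('wrist'); cv2.imwrite('pics/w9.png',d['img'])
W=cloud(d,T); L=np.stack([(W[...,:2]-O)@X,(W[...,:2]-O)@Y,W[...,2]],-1)
m=(abs(L[...,1]-15)<25)&(L[...,2]>144)&(L[...,2]<157)&(L[...,0]>70)&(L[...,0]<170)
print(m.sum(),cv2.minEnclosingCircle(L[m][:,:2].astype(np.float32)) if m.sum()>3 else '')"
```

```text
clock: 16.85
position: [585.7, -23.9, 118.0]
ee_rot: [0.001, 0.593, 0.805, 0.0]
contact_force: [3.5, -2.0, 5.1]
gripper_width: 13.9
grip_force: 14.0
clock: 17.48
position: [584.0, -23.3, 177.4]
ee_rot: [-0.002, 0.593, 0.805, -0.001]
contact_force: [0.0, -0.8, 0.9]
gripper_width: 41.1
grip_force: 0.0
clock: 17.98
position: [584.7, -23.5, 246.7]
ee_rot: [-0.001, 0.593, 0.805, -0.0]
contact_force: [0.2, 0.0, 0.2]
gripper_width: 40.9
grip_force: 0.0
t 17.98 tcp rig 12.7 -106.6 246.7 yaw [-0.296  0.955] F 0.2 [0.2 0.  0.2]
wrist (np.float64(10.18), np.int64(3471), [244.0, 240.0, 62.0])
top (np.float64(10.51), np.int64(2766), [238.0, 241.0, 68.0])
side (np.float64(9.96), np.int64(3817), [225.0, 244.0, 91.0])
398 ((117.7444076538086, 15.53222370147705), 7.992608547210693)
```

View pics/w9.png

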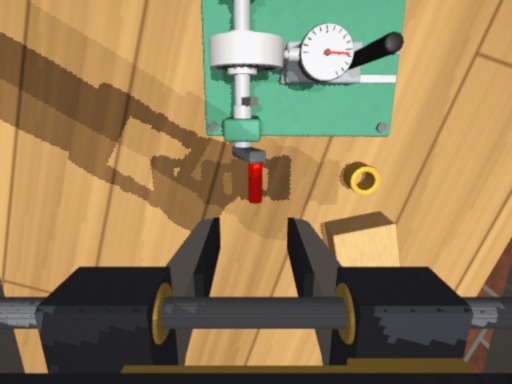

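The gauge is still home (post at rig x 117.7), the needle at (335,52) is at its highest reading, the handle is free and the other items haven't moved. Handing in.

```bash
python3 -c "
from bench import env
print(env.hand_in())"
```

```text
the job is handed in; nothing more can be done
None
```

The job is handed in, with no verdict returned: the gauge is home on its stop, and I turned the pulley through its low reading (about 3.2 mm) and left it at its high reading (about 10.5 mm), with the gripper clear of the rig.

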